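Find the tired slide-retainer leaf spring and tag it

ROBOT

A 6-joint arm with a two-finger parallel gripper is mounted at the origin on a cart in front of the work surface, level with it; the furniture and walls round the work are solid. World frame = base frame: x ahead of the robot, y to its left, z up, the work surface at z = 0. Lengths are in mm, angles in rad, forces in N, time in s.
With the tool pointing down it reaches from about 275 to 1000 mm from the base axis. Payload 8.4 kg.
Tool frame: the origin (TCP) lies between the finger pads; the fingertips stand r.finger_overhang ahead of it and the grasp point (between the pads) is the TCP (r.finger_overhang is the distance from the TCP to the fingertips, in mm); z points along the fingers, y is the line along which they close (so a half turn about z gives the same grasp; the last joint's range is limited). The gripper opens to 85 mm and grips with 20 to 120 N. Pads are 22 mm wide; open, the fingers measure 114 mm over their backs; the gripper's body (76 mm by 85 mm) begins 54 mm behind the grasp point. The pads swing forward as they close: fully open they stand 13 mm farther back than shut.
Start: joints at [1.163, 0.353, 1.633, -0, 1.155, -0.002], TCP at [246.72, 574.245, 250.281] pointing down, gripper open.
Joint ranges: [-2.63, 2.63], [-0.92, 2.1], [0.06, 2.66], [-1.3, 4.44], [0, 2.69], [-3.02, 3.02]. Speed limits (rad/s): [2.22, 2.22, 2.79, 3.14, 3.14, 3.14].

INTERFACE

Orientations are given as [roll, pitch, yaw] about the fixed x, y, z axes, in that order (R = Rz(yaw) Ry(pitch) Rx(roll)).
In Python, from rig import r, cams, sign_off gives the robot as it stands.
- The arm moves only by the shell command python3 -m crank 'ROWS' [FORCE]. ROWS is JSON, a list of rows, each a list of 7 numbers: the shift along the tool's x, y, z in m, then the turn, a rotation vector about the tool's x, y, z in rad, then the closure, from 0 (fully open) to 1 (shut). In form: [[dx, dy, dz, ax, ay, az, gripper], ...]. A call has 1 to 5 rows; each row is the pose to reach, as a shift and turn from the pose commanded when the call began, along the tool's axes at that moment; what a row does not reach only later rows make up. A row lasts 1/10 s, in which the tool goes at most 50 mm and 8.59 degrees, less where a joint would pass 70% of its speed; a pose out of reach is approached as far as the arm can. A call with a gripper value outside its range is refused whole. The fingers move at their own pace and stop on an object; FORCE is the grip in N (left out, the last holds). Time passes only in rows, so rows that repeat a pose let the fingers close. It gives the time, the measured TCP pose, the force, the opening and the grip force at its end, in the units of the state.
- r.sense(): the state, without advancing time (a new reading comes with each control period).
- cams.grab_frame(name): name is "scene" or "top" or "wrist"; returns a dict with "image" (420x560x3 uint8, red, green, blue), "fx", "fy", "cx", "cy" (pixels), "D" ([k1, k2, p1, p2, k3] as OpenCV has them; the pictures are not rectified), "position" and "orientation" of the camera in the world. Camera axes: x right, y down, z forward; pixel columns grow to the right and rows downward; lengths in mm; the calibration is good to about 2 mm. A picture is of the moment at which its call begins. There is no depth.
- sign_off(): hands the job in; it is judged then, once.
The state is a dict: "clock": time; "qpos": joint angles; "qvel": joint speeds; "joint_efforts": joint torques, N m; "eef_pos": TCP position; "tcp_rot": TCP orientation; "contact_force": force on the tool from outside, world axes, zero at the start; "wrist_torque": the same for the moment, N m; "opening": opening from 0.0 (shut) to 1.0 (fully open); "grasp_force": force on a finger pad.
Only numpy, scipy, OpenCV 4.12 (cv2) and the standard library are available. Lean on these libraries where they do the work, as an engineer would, in place of code of your own. Each camera call takes 0.05 s, during which the arm holds its last target. There are 200 camera calls.

TASK

Three slide-retainer leaf springs are clamped in test stations. Working from left to right as seen from the robot, press the brass button on each spring's free tip all the way down to its stop for a moment, never loading a station with more than 25 N, and feel which spring is tired (clearly softer than the other two). Then put the red tag ring over the post of the tired spring's station, down flat on its base plate, and let go, leaving the parts and tools lying around alone.

Things in the scene. Friction and masses are not known exactly. Their poses are not given: they have to be found in the camera images.
- station_a: one of three look-alike spring test stations fixed on the table; which stands left, middle or right changes, and the tired one must be felt. Aluminium base plate 170 x 64 x 10 mm, origin centre of underside, x from the free tip (nearer the robot) to the tag post, z up. Clamp block with blue plate: x 0 to 30 mm, 44 mm wide, top 56 mm over the table
- tip_a (a point): top centre of the brass button (14 mm across) on the free tip of station_a's steel leaf (18 mm wide, 2 mm thick): press here. At rest 45 mm above the table, 78 mm to the station's -x side; moves with the leaf. A fixed brass stop stands under it
- leaf_a (a joint): bending of station_a's leaf, a spring hinge at the clamp's front edge, rad: 0 at rest (sag under 0.001), 0.132 on the stop (button about 10 mm down, rigid from there). Springs back. The force on the button grows evenly with bending: a good leaf takes 8 to 10 N to reach the stop, the tired one about half of that
- post_a (a point): top centre of the fixed upright steel tag post of station_a: 12 mm across, tapered top, 33 mm above the table (23 mm above the base plate), at its foot a 2 mm high collar 18 mm across; 56 mm to the station's +x side
- station_b: one of three look-alike spring test stations fixed on the table; which stands left, middle or right changes, and the tired one must be felt. Aluminium base plate 170 x 64 x 10 mm, origin centre of underside, x from the free tip (nearer the robot) to the tag post, z up. Clamp block with blue plate: x 0 to 30 mm, 44 mm wide, top 56 mm over the table
- tip_b (a point): top centre of the brass button (14 mm across) on the free tip of station_b's steel leaf (18 mm wide, 2 mm thick): press here. At rest 45 mm above the table, 78 mm to the station's -x side; moves with the leaf. A fixed brass stop stands under it
- leaf_b (a joint): bending of station_b's leaf, a spring hinge at the clamp's front edge, rad: 0 at rest (sag under 0.001), 0.132 on the stop (button about 10 mm down, rigid from there). Springs back. The force on the button grows evenly with bending: a good leaf takes 8 to 10 N to reach the stop, the tired one about half of that
- post_b (a point): top centre of the fixed upright steel tag post of station_b: 12 mm across, tapered top, 33 mm above the table (23 mm above the base plate), at its foot a 2 mm high collar 18 mm across; 56 mm to the station's +x side
- station_c: one of three look-alike spring test stations fixed on the table; which stands left, middle or right changes, and the tired one must be felt. Aluminium base plate 170 x 64 x 10 mm, origin centre of underside, x from the free tip (nearer the robot) to the tag post, z up. Clamp block with blue plate: x 0 to 30 mm, 44 mm wide, top 56 mm over the table
- tip_c (a point): top centre of the brass button (14 mm across) on the free tip of station_c's steel leaf (18 mm wide, 2 mm thick): press here. At rest 45 mm above the table, 78 mm to the station's -x side; moves with the leaf. A fixed brass stop stands under it
- leaf_c (a joint): bending of station_c's leaf, a spring hinge at the clamp's front edge, rad: 0 at rest (sag under 0.001), 0.132 on the stop (button about 10 mm down, rigid from there). Springs back. The force on the button grows evenly with bending: a good leaf takes 8 to 10 N to reach the stop, the tired one about half of that
- post_c (a point): top centre of the fixed upright steel tag post of station_c: 12 mm across, tapered top, 33 mm above the table (23 mm above the base plate), at its foot a 2 mm high collar 18 mm across; 56 mm to the station's +x side
- tag_ring: loose red plastic tag ring lying flat on the table to the left: 40 mm outside, 21 mm hole, 14 mm high, 30 g; origin at the centre of its underside, z along its axis
- guide_bush: bystander: loose brass-coloured flanged guide bush standing on the table, 39 mm across, 42 mm high, origin centre of underside; leave alone
- spring: bystander: loose yellow die spring standing on the table, 24 mm across, 50 mm high, origin centre of underside; leave alone
- insert: bystander: loose grey steel mould insert 40 x 46 x 32 mm, origin centre of underside; leave alone
- stone: bystander: loose dark oil stone lying behind the stations, 26 x 100 x 13 mm, origin centre of underside; leave alone
Mind the look-alikes: they are no part of the job. Several things have the shape of the tag_ring; the one meant has the colours described above.

How it is judged:
By the outcome, as a careful person would: the job done as asked, in the order asked, and still so for the second after the job is handed in, with the robot touching nothing.
It also fails if it takes over 72 s, if anything falls off the work surface, if the arm or the gripper's body presses on something with over 40 N, if the wrist force passes 120 N, or if a joint passes its speed limit or range.

## Working session

There is one attempt and no reset: what is moved stays moved. The work goes in short steps, Python scripts to look and compute and a shell command to move; the robot and the scene stay as the last step left them, time stands still between calls to the robot, and variables do not carry over. Pictures are saved under pics/ and viewed, at most 10 in all, crops included, and the job is handed in when it is done.

```bash
ls; mkdir -p pics
python3 - <<'E'
from rig import r,cams
import cv2
print(r.sense(), r.finger_overhang)
for n in ("top","scene"):
    f=cams.grab_frame(n); cv2.imwrite(f"pics/{n}0.png",f["image"][:,:,::-1])
    print({k:v for k,v in f.items() if k!="image"})
E
```

```text
pics
{'clock': 0.0, 'qpos': array([ 1.16262446e+00,  3.53667964e-01,  1.63414424e+00, -4.60561810e-06,
        1.15521437e+00, -2.43827612e-03]), 'qvel': array([-0.00014591,  0.00064935,  0.00013064,  0.00081225,  0.0009435 ,
        0.0012265 ]), 'joint_efforts': array([ 2.84217240e-03, -6.05247688e+01, -3.42065227e+01,  2.76144719e-04,
        9.38552519e-03,  8.76724528e-06]), 'eef_pos': array([246.52324825, 573.82493347, 249.5449709 ]), 'tcp_rot': array([-3.14015872e+00,  7.14616458e-07,  2.73586092e+00]), 'contact_force': array([-0.01247703,  0.13004485,  0.00204249]), 'wrist_torque': array([ 0.08377843,  0.01492463, -0.00846119]), 'grasp_force': 0.0, 'opening': 0.9997276711112622} 19.0
{'fx': 494.1245730411853, 'fy': 494.1245730411853, 'cx': 288.4036956905343, 'cy': 217.2949909847721, 'D': array([-0.01480059,  0.        ,  0.        ,  0.        ,  0.        ]), 'position': array([ 491.46550862,  -37.63676217, 1333.19123678]), 'orientation': array([-3.10562968,  0.02976346, -1.58682757])}
{'fx': 513.2174280708773, 'fy': 513.2174280708773, 'cx': 281.1191803701586, 'cy': 209.75837523617426, 'D': array([-0.09308972,  0.        ,  0.        ,  0.        ,  0.        ]), 'position': array([ -25.16861468, -673.76702982, 1091.79602603]), 'orientation': array([-2.4383149 ,  0.01129068, -0.73724013])}
```

View pics/top0.png

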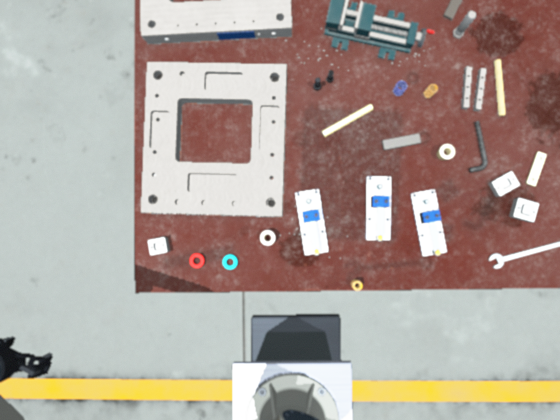

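View pics/scene0.png

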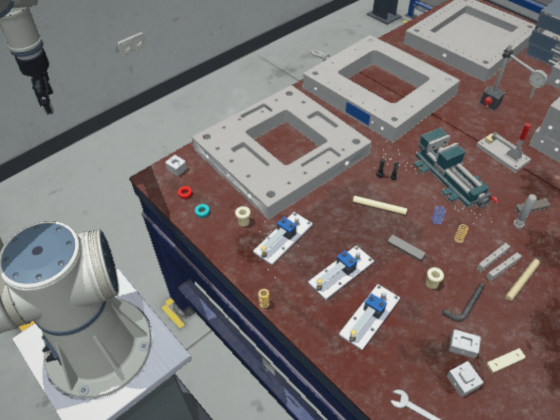

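The red ring is at top (197,261). Look-alikes are the cyan ring at (230,262), the cream bush at (267,238) and the brass bush at (357,286). Station buttons are near (317,253), (379,239) and (437,253).

```bash
cat > h.py <<'E'
import numpy as np, cv2
from scipy.spatial.transform import Rotation as R
from rig import r,cams
def ray(f,uv):
    K=np.array([[f["fx"],0,f["cx"]],[0,f["fy"],f["cy"]],[0,0,1]])
    p=cv2.undistortPoints(np.array([[uv]],float),K,f["D"])[0,0]
    return f["position"],R.from_euler("xyz",f["orientation"]).as_matrix()@np.array([p[0],p[1],1])
def onz(f,uv,z):
    o,d=ray(f,uv); return o+d*(z-o[2])/d[2]
def blobs(im,lo,hi,amin=8,roi=None):
    hsv=cv2.cvtColor(im,cv2.COLOR_RGB2HSV); m=cv2.inRange(hsv,lo,hi)
    n,l,s,c=cv2.connectedComponentsWithStats(m)
    return [(c[i].round(1),s[i][4]) for i in range(1,n) if s[i][4]>=amin]
def todelta(p):
    "world point -> shift in tool axes, m"
    s=r.sense(); return (R.from_euler("xyz",s["tcp_rot"]).inv().apply(np.asarray(p)-s["eef_pos"])/1000).round(4)
E
python3 - <<'E'
from h import *
f=cams.grab_frame("top"); im=f["image"]
for n,lo,hi,z in (("red",(0,180,150),(6,255,255),14),("cyan",(85,150,100),(97,255,255),14),("blue",(100,150,80),(118,255,255),56),("brass",(20,100,120),(32,255,255),45)):
    for c,a in blobs(im,lo,hi):
        if c[1]>170 and c[1]<300: print(n,c,a,onz(f,c,z).round(1))
cv2.imwrite("pics/crop1.png",cv2.resize(im[170:300,140:460,::-1],(800,325),interpolation=cv2.INTER_CUBIC))
E
```

```text
red [202.7 257.7] 14 [435.2 232.4  14. ]
red [193.9 261.4] 8 [425.6 256.2  14. ]
cyan [229.8 261.3] 132 [424.5 159.5  14. ]
blue [379.4 201.1] 120 [ 575.8 -235.7   56. ]
blue [310.8 215.4] 107 [542.  -58.3  56. ]
blue [430.3 216. ] 133 [ 535.1 -365.    56. ]
brass [355.3 281.8] 9 [ 368.4 -170.6   45. ]
brass [358.2 285.8] 39 [ 358.  -177.8   45. ]
```

View pics/crop1.png

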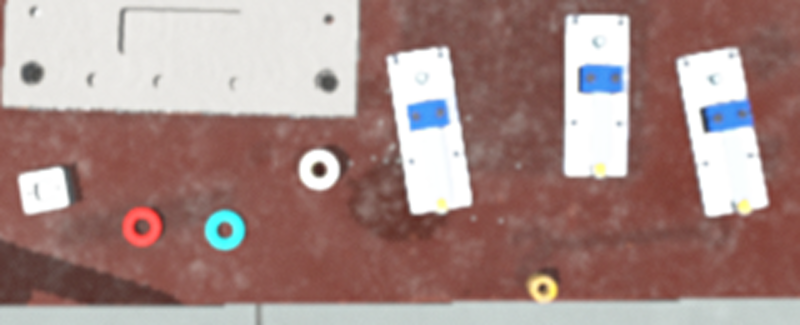

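Red ring is at crop (142,227), cyan beside it at (225,230). Buttons are at (442,204), (600,169) and (744,206); posts at (421,77), (599,41) and (714,77).

Run:
```python
from h import *
f=cams.grab_frame("top"); im=f["image"]
for c,a in blobs(im[240:280,180:215],(0,120,90),(8,255,255))[:3]: print("ring",c,a,onz(f,c+[180,240],14).round(1))
for c,a in blobs(im[230:260],(18,50,150),(34,255,255),4): print("btn",c+[0,230],a,onz(f,c+[0,230],45).round(1))
for b,p in (((442,204),(421,77)),((600,169),(599,41)),((744,206),(714,77))):
    B=onz(f,np.array(b)/2.5+[140,170]-.3,45);P=onz(f,np.array(p)/2.5+[140,170]-.3,33);d=P-B
    print(B.round(1),P.round(1),np.hypot(*d[:2]),np.degrees(np.arctan2(d[1],d[0])))
g=cams.grab_frame("wrist");T=R.from_euler("xyz",r.sense()["tcp_rot"])
print("wristcam in tool",T.inv().apply(g["position"]-r.sense()["eef_pos"]),(T.inv()*R.from_euler("xyz",g["orientation"])).as_euler("xyz"),g["fx"])
```

```text
ring [7.5 1. ] 8 [480.5 273.   14. ]
ring [16.5 20.1] 214 [429.  249.2  14. ]
btn [379.7 237.4] 17 [ 482.2 -236.    45. ]
btn [316.3 251.1] 12 [449.3 -71.2  45. ]
btn [437.2 252.1] 23 [ 441.9 -383.2   45. ]
[448.8 -71.7  45. ] [582.3 -52.3  33. ] 134.90085177830304 8.256794991025313
[ 482.5 -236.    45. ] [ 616.8 -239.9   33. ] 134.35963513484614 -1.6433173832222234
[ 441.9 -383.4   45. ] [ 576.8 -359.    33. ] 137.06064201394062 10.265075117992714
wristcam in tool [  73.39282966   -0.30970666 -123.52356619] [-2.90589710e-01 -9.97075951e-04  1.57007008e+00] 374.2219619838618
```

```bash
python3 -m crank '[[-0.441,-0.514,0.1,0,0,0,1],[-0.441,-0.514,0.1,0,0,0,1],[-0.441,-0.514,0.1,0,0,0,1],[-0.441,-0.514,0.1,0,0,0,1],[-0.441,-0.514,0.1,0,0,0,1]]' 30; python3 -c "
from h import *
print(todelta([449,-72,150]))"
```

```text
clock: 0.75
eef_pos: [320.7, 336.4, 213.6]
tcp_rot: [3.141, 0.0, 2.736]
contact_force: [1.5, -0.2, -0.6]
opening: 0.148
grasp_force: 0.0
[-0.2789 -0.3248  0.0635]
```

```bash
python3 -m crank '[[-0.279,-0.325,0.063,0,0,0,1],[-0.279,-0.325,0.063,0,0,0,1],[-0.279,-0.325,0.063,0,0,0,1],[-0.279,-0.325,0.063,0,0,0,1],[-0.279,-0.325,0.063,0,0,0,1]]'; python3 -c "
from h import *
print(todelta([449,-72,150]))"
```

```text
clock: 1.25
eef_pos: [394.9, 100.3, 177.5]
tcp_rot: [3.141, 0.001, 2.736]
contact_force: [1.7, 0.4, 0.2]
opening: -0.002
grasp_force: 0.0
[-0.1177 -0.137   0.0275]
```

```bash
python3 -m crank '[[-0.118,-0.137,0.027,0,0,-0.15,1],[-0.118,-0.137,0.027,0,0,-0.3,1],[-0.118,-0.137,0.027,0,0,-0.45,1],[-0.118,-0.137,0.027,0,0,-0.54,1],[-0.118,-0.137,0.027,0,0,-0.54,1]]'; python3 -m crank '[[0,0,0,0,0,0,1],[0,0,0,0,0,0,1]]'
python3 - <<'E'
from h import *
f=cams.grab_frame("wrist"); cv2.imwrite("pics/w1.png",f["image"][:,:,::-1]); print(f["position"],r.sense()["eef_pos"],r.sense()["qpos"])
for c,a in blobs(f["image"],(18,80,120),(34,255,255),40): print("btn",c,a,onz(f,c,45).round(1))
print(todelta([449,-72,64]))
E
```

```text
clock: 1.75
eef_pos: [449.8, -73.3, 150.1]
tcp_rot: [-3.141, 0.001, -3.005]
contact_force: [0.1, 0.3, -0.7]
opening: -0.005
grasp_force: 0.0
clock: 1.95
eef_pos: [448.5, -70.2, 150.3]
tcp_rot: [3.141, -0.001, -3.01]
contact_force: [-0.5, -0.3, 0.1]
opening: 0.001
grasp_force: 0.0
[375.78666318 -80.01297822 273.93952624] [448.50202934 -69.72834679 150.37324503] [-1.57696924e-01  2.22872405e-01  2.08020236e+00  2.96814990e-04
  8.39004684e-01 -1.86169191e+00]
btn [121.1  50.3] 1362 [ 359.8 -171.2   45. ]
btn [272.4 215.8] 308 [448.3 -70.5  45. ]
btn [ 42.2 221.9] 86 [ 473.  -222.3   45. ]
btn [ 26.2 232.2] 278 [ 482.  -234.2   45. ]
[-0.0002 -0.0023  0.0864]
```

View pics/w1.png

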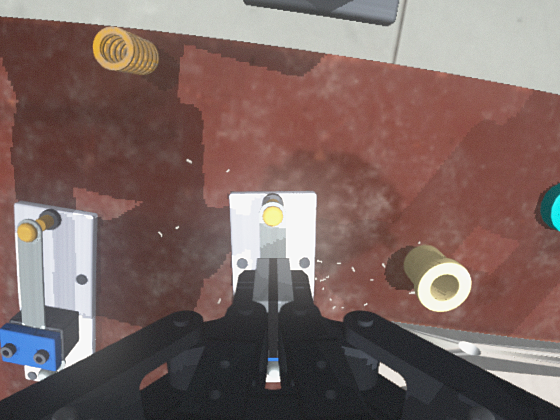

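The wrist view shows the first station's button at (272,216) straight below the closed fingers. I'll descend.

```bash
python3 -m crank '[[0,-0.001,0.04,0,0,0,1],[0,-0.001,0.07,0,0,0,1],[0,-0.001,0.08,0,0,0,1],[0,-0.001,0.08,0,0,0,1]]'|egrep 'eef|cont'
python3 -m crank '[[0,0,0.002,0,0,0,1],[0,0,0.004,0,0,0,1],[0,0,0.005,0,0,0,1],[0,0,0.006,0,0,0,1],[0,0,0.006,0,0,0,1]]'|egrep 'eef|cont'
python3 -m crank '[[0,0,0.001,0,0,0,1],[0,0,0.002,0,0,0,1],[0,0,0.002,0,0,0,1]]'|egrep 'eef|cont'
python3 -m crank '[[0,0,0.001,0,0,0,1],[0,0,0.002,0,0,0,1],[0,0,0.002,0,0,0,1]]'|egrep 'eef|cont'
```

```text
eef_pos: [448.0, -70.3, 69.6]
contact_force: [0.5, 0.3, 0.7]
eef_pos: [449.2, -71.3, 64.7]
contact_force: [0.3, 0.2, -0.8]
eef_pos: [449.1, -71.3, 62.4]
contact_force: [-0.9, 0.3, 1.7]
eef_pos: [449.0, -71.3, 60.3]
contact_force: [-0.6, 0.1, 4.3]
```

```bash
python3 -m crank '[[0,0,0.001,0,0,0,1],[0,0,0.002,0,0,0,1],[0,0,0.002,0,0,0,1]]'|egrep 'eef|cont'
python3 -m crank '[[0,0,0.001,0,0,0,1],[0,0,0.002,0,0,0,1],[0,0,0.002,0,0,0,1]]'|egrep 'eef|cont'
python3 -m crank '[[0,0,0.001,0,0,0,1],[0,0,0.001,0,0,0,1],[0,0,0.001,0,0,0,1]]'|egrep 'eef|cont'
python3 -m crank '[[0,0,0.0005,0,0,0,1],[0,0,0.0005,0,0,0,1]]'|egrep 'eef|cont'
```

```text
eef_pos: [449.0, -71.3, 58.3]
contact_force: [-0.5, -0.8, 5.3]
eef_pos: [449.0, -71.3, 56.4]
contact_force: [-1.2, -1.8, 7.4]
eef_pos: [449.1, -71.3, 55.6]
contact_force: [-1.5, -1.1, 7.3]
eef_pos: [449.1, -71.3, 55.1]
contact_force: [-2.1, -0.1, 8.3]
```

```bash
python3 -m crank '[[0,0,0.0005,0,0,0,1],[0,0,0.0005,0,0,0,1]]'|egrep 'eef|cont'
python3 -m crank '[[0,0,0.0005,0,0,0,1],[0,0,0.0005,0,0,0,1]]'|egrep 'eef|cont'
```

```text
eef_pos: [449.1, -71.3, 54.6]
contact_force: [-2.1, -0.7, 8.5]
eef_pos: [449.1, -71.3, 54.1]
contact_force: [-2.6, 0.3, 9.9]
```

```bash
python3 -m crank '[[0,0,0.0005,0,0,0,1],[0,0,0.0005,0,0,0,1]]'|egrep 'eef|cont'
```

```text
eef_pos: [449.2, -71.3, 53.7]
contact_force: [-0.9, 0.0, 9.6]
```

```bash
python3 -m crank '[[0,0,0.0003,0,0,0,1],[0,0,0.0003,0,0,0,1]]'|egrep 'eef|cont'
```

```text
eef_pos: [449.2, -71.3, 53.4]
contact_force: [-2.4, -0.5, 10.8]
```

```bash
python3 -m crank '[[0,0,0.0003,0,0,0,1],[0,0,0.0003,0,0,0,1]]'|egrep 'eef|cont'
```

```text
eef_pos: [449.2, -71.3, 53.2]
contact_force: [-3.2, -0.2, 11.5]
```

```bash
python3 -m crank '[[0,0,0.0003,0,0,0,1],[0,0,0.0003,0,0,0,1]]'|egrep 'eef|cont'
```

```text
eef_pos: [449.2, -71.3, 52.9]
contact_force: [-1.7, -0.7, 12.4]
```

```bash
python3 -m crank '[[0,0,0.0005,0,0,0,1],[0,0,0.0005,0,0,0,1]]'|egrep 'eef|cont'
```

```text
eef_pos: [449.3, -71.3, 52.5]
contact_force: [-2.0, -1.1, 13.7]
```

```bash
python3 -m crank '[[0,0,0.0005,0,0,0,1],[0,0,0.0005,0,0,0,1],[0,0,0.0005,0,0,0,1]]'|egrep 'eef|cont'
```

```text
eef_pos: [449.3, -71.3, 52.1]
contact_force: [-3.8, -0.1, 15.1]
```

Slope goes from about 1 N/mm to about 3 N/mm at z≈53.8, so that's the stop, at about 9.6 N: a good leaf. On to the middle one.

```bash
python3 -m crank '[[0,0,-0.01,0,0,0,1],[0,0,-0.05,0,0,0,1],[0,0,-0.05,0,0,0,1]]'|egrep 'eef|cont'
python3 -m crank '[[-0.011,-0.168,0,0,0,0,1],[-0.011,-0.168,0,0,0,0,1],[-0.011,-0.168,0,0,0,0,1],[-0.011,-0.168,0,0,0,0,1],[-0.011,-0.168,0,0,0,0,1]]'|egrep 'eef|cont'
python3 -m crank '[[0,0,0,0,0,0,1],[0,0,0,0,0,0,1]]'|egrep 'clock|eef|cont'
python3 - <<'E'
from h import *
f=cams.grab_frame("wrist")
for c,a in blobs(f["image"],(18,80,120),(34,255,255),40): print("btn",c,a,onz(f,c,45).round(1))
E
```

```text
eef_pos: [451.3, -71.5, 104.6]
contact_force: [0.4, -0.9, -0.2]
eef_pos: [482.7, -238.4, 100.9]
contact_force: [-0.0, 0.5, -0.6]
clock: 7.3
eef_pos: [481.6, -234.7, 101.0]
contact_force: [-0.8, 0.5, -1.0]
btn [427.9  19.8] 2040 [ 364.5 -180.1   45. ]
btn [ 16.5 128.7] 151 [ 438.3 -367.9   45. ]
btn [  1.1 134.6] 54 [ 442.1 -376.3   45. ]
btn [555.2 216.1] 103 [445.8 -87.9  45. ]
btn [270.7 225. ] 43 [ 470.7 -237.2   45. ]
btn [269.6 245.9] 475 [ 482.1 -236.3   45. ]
```

```bash
python3 -m crank '[[0,-0.0015,0.02,0,0,0,1],[0,-0.0015,0.034,0,0,0,1],[0,-0.0015,0.036,0,0,0,1],[0,-0.0015,0.036,0,0,0,1]]'|egrep 'eef|cont'
python3 -m crank '[[0,0,0.001,0,0,0,1],[0,0,0.002,0,0,0,1],[0,0,0.003,0,0,0,1],[0,0,0.003,0,0,0,1]]'|egrep 'eef|cont'
python3 -m crank '[[0,0,0.001,0,0,0,1],[0,0,0.002,0,0,0,1],[0,0,0.003,0,0,0,1],[0,0,0.003,0,0,0,1]]'|egrep 'eef|cont'
python3 -m crank '[[0,0,0.001,0,0,0,1],[0,0,0.002,0,0,0,1],[0,0,0.002,0,0,0,1]]'|egrep 'eef|cont'
python3 -m crank '[[0,0,0.001,0,0,0,1],[0,0,0.002,0,0,0,1],[0,0,0.002,0,0,0,1]]'|egrep 'eef|cont'
python3 -m crank '[[0,0,0.0005,0,0,0,1],[0,0,0.001,0,0,0,1],[0,0,0.001,0,0,0,1]]'|egrep 'eef|cont'
```

```text
eef_pos: [482.1, -237.0, 65.0]
contact_force: [0.1, -0.0, -0.9]
eef_pos: [482.8, -237.9, 62.7]
contact_force: [-0.1, 0.4, 1.4]
eef_pos: [482.7, -237.9, 59.5]
contact_force: [0.0, -0.9, 1.8]
eef_pos: [482.7, -237.8, 57.5]
contact_force: [-0.4, -0.6, 2.8]
eef_pos: [482.7, -237.8, 55.5]
contact_force: [0.7, -1.2, 4.4]
eef_pos: [482.7, -237.8, 54.5]
contact_force: [0.4, 0.0, 3.2]
```

```bash
for i in 1; do python3 -m crank '[[0,0,0.0005,0,0,0,1],[0,0,0.001,0,0,0,1],[0,0,0.001,0,0,0,1]]'|egrep 'eef|cont'; done
python3 -m crank '[[0,0,0.0005,0,0,0,1],[0,0,0.0005,0,0,0,1]]'|egrep 'eef|cont'
python3 -m crank '[[0,0,0.0005,0,0,0,1],[0,0,0.0005,0,0,0,1]]'|egrep 'eef|cont'
```

```text
eef_pos: [482.8, -237.9, 53.6]
contact_force: [0.2, -0.2, 6.1]
eef_pos: [482.8, -237.8, 53.2]
contact_force: [0.0, -0.0, 6.6]
eef_pos: [482.9, -237.9, 52.8]
contact_force: [0.8, -0.3, 7.9]
```

```bash
python3 -m crank '[[0,0,0.0005,0,0,0,1],[0,0,0.0005,0,0,0,1],[0,0,0.0005,0,0,0,1]]'|egrep 'eef|cont'
python3 -m crank '[[0,0,0.0005,0,0,0,1],[0,0,0.0005,0,0,0,1],[0,0,0.0005,0,0,0,1]]'|egrep 'eef|cont'
```

```text
eef_pos: [482.9, -237.9, 52.4]
contact_force: [-0.7, 0.2, 9.3]
eef_pos: [482.9, -237.9, 52.0]
contact_force: [-0.2, 0.6, 11.3]
```

Middle is soft: about 4.5 N at the stop. Now the right one.

```bash
python3 -m crank '[[0,0,-0.01,0,0,0,1],[0,0,-0.05,0,0,0,1],[0,0,-0.05,0,0,0,1]]'|egrep 'eef|cont'
python3 -m crank '[[0.06,-0.139,0,0,0,0,1],[0.06,-0.139,0,0,0,0,1],[0.06,-0.139,0,0,0,0,1],[0.06,-0.139,0,0,0,0,1],[0.06,-0.139,0,0,0,0,1]]'|egrep 'eef|cont'
python3 -m crank '[[0,0,0,0,0,0,1],[0,0,0,0,0,0,1]]'|egrep 'clock|eef|cont'
python3 - <<'E'
from h import *
f=cams.grab_frame("wrist")
for c,a in blobs(f["image"],(18,80,120),(34,255,255),40): print("btn",c,a,onz(f,c,45).round(1))
E
```

```text
eef_pos: [484.3, -238.6, 104.9]
contact_force: [-0.3, -0.0, 0.3]
eef_pos: [440.5, -384.1, 100.7]
contact_force: [-0.1, -0.1, -0.0]
clock: 11.75
eef_pos: [441.8, -382.1, 101.1]
contact_force: [0.7, 0.3, 0.2]
btn [268.6 245.3] 466 [ 442.1 -384.3   45. ]
btn [488.6 317.1] 226 [ 469.6 -253.7   45. ]
btn [505.5 336.2] 360 [ 481.2 -238.6   45. ]
```

```bash
python3 -m crank '[[0,-0.001,0.02,0,0,0,1],[0,-0.001,0.034,0,0,0,1],[0,-0.001,0.036,0,0,0,1],[0,-0.001,0.036,0,0,0,1]]'|egrep 'eef|cont'
python3 -m crank '[[0,0,0.001,0,0,0,1],[0,0,0.002,0,0,0,1],[0,0,0.003,0,0,0,1],[0,0,0.003,0,0,0,1]]'|egrep 'eef|cont'
python3 -m crank '[[0,0,0.001,0,0,0,1],[0,0,0.002,0,0,0,1],[0,0,0.003,0,0,0,1],[0,0,0.003,0,0,0,1]]'|egrep 'eef|cont'
python3 -m crank '[[0,0,0.001,0,0,0,1],[0,0,0.002,0,0,0,1],[0,0,0.002,0,0,0,1]]'|egrep 'eef|cont'
python3 -m crank '[[0,0,0.001,0,0,0,1],[0,0,0.002,0,0,0,1],[0,0,0.002,0,0,0,1]]'|egrep 'eef|cont'
python3 -m crank '[[0,0,0.0005,0,0,0,1],[0,0,0.001,0,0,0,1],[0,0,0.001,0,0,0,1]]'|egrep 'eef|cont'
```

```text
eef_pos: [441.7, -383.8, 65.0]
contact_force: [-0.3, -0.8, 0.6]
eef_pos: [442.1, -384.8, 62.8]
contact_force: [0.2, 0.3, 0.3]
eef_pos: [442.0, -384.8, 59.6]
contact_force: [0.4, -0.8, 4.4]
eef_pos: [442.0, -384.7, 57.6]
contact_force: [-0.3, -1.8, 5.4]
eef_pos: [442.1, -384.8, 55.7]
contact_force: [-0.3, -0.7, 7.3]
eef_pos: [442.1, -384.8, 54.8]
contact_force: [-0.9, 0.2, 8.6]
```

```bash
python3 -m crank '[[0,0,0.0005,0,0,0,1],[0,0,0.001,0,0,0,1],[0,0,0.001,0,0,0,1]]'|egrep 'eef|cont'
python3 -m crank '[[0,0,0.0005,0,0,0,1],[0,0,0.0005,0,0,0,1]]'|egrep 'eef|cont'
python3 -m crank '[[0,0,0.0005,0,0,0,1],[0,0,0.0005,0,0,0,1],[0,0,0.0005,0,0,0,1]]'|egrep 'eef|cont'
```

```text
eef_pos: [442.1, -384.8, 53.9]
contact_force: [-1.2, 0.2, 8.5]
eef_pos: [442.2, -384.8, 53.5]
contact_force: [-0.5, 0.1, 9.8]
eef_pos: [442.2, -384.8, 53.2]
contact_force: [-0.6, 0.5, 11.0]
```

```bash
python3 -m crank '[[0,0,0.0005,0,0,0,1],[0,0,0.0005,0,0,0,1],[0,0,0.0005,0,0,0,1]]'|egrep 'eef|cont'
python3 -m crank '[[0,0,0.0005,0,0,0,1],[0,0,0.0005,0,0,0,1],[0,0,0.0005,0,0,0,1]]'|egrep 'eef|cont'
python3 -m crank '[[0,0,0.0005,0,0,0,1],[0,0,0.0005,0,0,0,1],[0,0,0.0005,0,0,0,1]]'|egrep 'eef|cont'
```

```text
eef_pos: [442.2, -384.8, 52.8]
contact_force: [-1.1, 0.8, 12.0]
eef_pos: [442.2, -384.8, 52.4]
contact_force: [-1.7, 0.4, 13.5]
eef_pos: [442.3, -384.9, 52.1]
contact_force: [-2.8, 2.0, 15.8]
```

All three pressed. The tired one is the middle station. Now the ring.

```bash
python3 -m crank '[[0,0,-0.01,0,0,0,1],[0,0,-0.05,0,0,0,1],[0,0,-0.1,0,0,0,1],[0,0,-0.1,0,0,0,1]]'|egrep 'eef|cont'
python3 -m crank '[[-0.07,0.63,0,0,0,0,1],[-0.07,0.63,0,0,0,0,1],[-0.07,0.63,0,0,0,0,1],[-0.07,0.63,0,0,0,0,1],[-0.07,0.63,0,0,0,0,1]]'|egrep 'eef|cont'
python3 -c "
from h import *
print(todelta([429,249,150]))"
```

```text
eef_pos: [444.5, -386.7, 156.6]
contact_force: [0.4, 0.1, -0.3]
eef_pos: [435.1, -132.7, 150.4]
contact_force: [0.9, -0.5, 0.2]
[-0.0448  0.3791  0.0006]
```

```bash
python3 -m crank '[[-0.045,0.38,0,0,0,0,0.3],[-0.045,0.38,0,0,0,0,0.3],[-0.045,0.38,0,0,0,0,0.3],[-0.045,0.38,0,0,0,0,0.3],[-0.045,0.38,0,0,0,0,0.3]]'|egrep 'eef|cont'
python3 -m crank '[[-0.018,0.127,0,0,0,0.08,0.3],[-0.018,0.127,0,0,0,0.16,0.3],[-0.018,0.127,0,0,0,0.16,0.3],[-0.018,0.127,0,0,0,0.16,0.3],[-0.018,0.127,0,0,0,0.16,0.3]]'
python3 - <<'E'
from h import *
f=cams.grab_frame("wrist"); im=f["image"]; cv2.imwrite("pics/w2.png",im[:,:,::-1])
for c,a in blobs(im,(0,150,120),(8,255,255),300)+blobs(im,(172,150,120),(180,255,255),300): print("ring",c,a,onz(f,c,14).round(1),onz(f,c,7).round(1))
E
```

```text
eef_pos: [431.0, 117.3, 150.6]
contact_force: [1.7, -0.0, -0.5]
clock: 17.5
eef_pos: [431.9, 243.7, 150.2]
tcp_rot: [-3.141, -0.001, 3.118]
contact_force: [-0.6, 0.0, 0.5]
opening: 0.702
grasp_force: 0.0
ring [281.8 195.2] 1885 [426.1 250.1  14. ] [427.9 250.2   7. ]
```

View pics/w2.png

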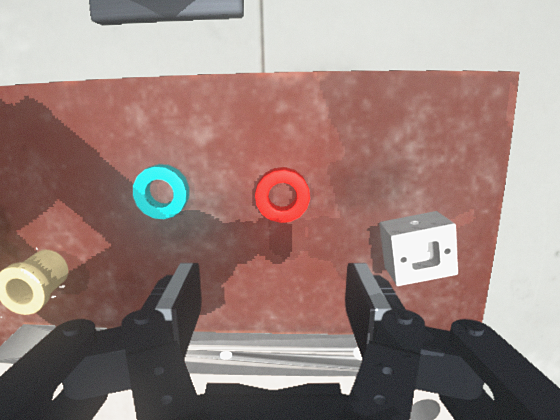

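The red ring is at (282,195), with cyan at (160,192) and the insert at (420,245). Both are clear of the fingers.

```bash
python3 -m crank '[[0.003,0.006,0.04,0,0,0,0.3],[0.003,0.006,0.08,0,0,0,0.3],[0.003,0.006,0.08,0,0,0,0.3],[0.003,0.006,0.08,0,0,0,0.3]]'|egrep 'eef|cont|open'
python3 - <<'E'
from h import *
f=cams.grab_frame("wrist"); im=f["image"]
for c,a in blobs(im,(0,150,120),(8,255,255),300): print("ring",c,a,onz(f,c,14).round(1),onz(f,c,7).round(1))
print(todelta([428.5,249.5,21.5]),r.sense()["tcp_rot"])
E
```

```text
eef_pos: [429.5, 248.4, 71.0]
contact_force: [0.1, 0.9, 1.1]
opening: 0.698
ring [276.5 237. ] 3715 [425.3 250.2  14. ] [427.9 250.2   7. ]
[0.002  0.0003 0.0505] [3.14149663e+00 2.49413599e-04 3.11464998e+00]
```

```bash
python3 -m crank '[[0.002,0.001,0.025,0,0,0,0.3],[0.002,0.001,0.045,0,0,0,0.3],[0.002,0.001,0.049,0,0,0,0.3],[0.002,0.001,0.049,0,0,0,0.3]]'|egrep 'eef|cont'
python3 -m crank '[[0,0,0,0,0,0,0.7],[0,0,0,0,0,0,0.7],[0,0,0,0,0,0,0.7],[0,0,0,0,0,0,0.7],[0,0,0,0,0,0,0.7]]' 25
```

```text
eef_pos: [428.6, 250.8, 23.1]
contact_force: [0.6, 0.4, 0.3]
clock: 18.9
eef_pos: [428.9, 251.2, 23.7]
tcp_rot: [3.14, 0.002, 3.116]
contact_force: [-1.6, -2.9, 8.8]
opening: 0.45
grasp_force: 24.0
```

```bash
python3 -m crank '[[0,0,-0.01,0,0,0,0.7],[0,0,-0.03,0,0,0,0.7],[0,0,-0.06,0,0,0,0.7],[0,0,-0.1,0,0,0,0.7],[0,0,-0.1,0,0,0,0.7]]'
python3 - <<'E'
from h import *
f=cams.grab_frame("wrist"); im=f["image"]; cv2.imwrite("pics/w3.png",im[150:,100:460,::-1])
s=r.sense();print(s["eef_pos"],s["contact_force"],s["grasp_force"])
T=R.from_euler("xyz",s["tcp_rot"])
for c,a in blobs(im,(0,150,100),(8,255,255),300):
    print("ring",c,a)
    for z in (5,10,15): p=onz(f,c,s["eef_pos"][2]-z); print(z,T.inv().apply(p-s["eef_pos"]).round(1))
print(todelta([616.8,-238,123]))
E
```

```text
clock: 19.4
eef_pos: [430.7, 252.4, 127.5]
tcp_rot: [3.137, 0.007, 3.116]
contact_force: [1.0, -0.1, -0.3]
opening: 0.443
grasp_force: 25.2
[429.75585331 251.81399691 125.39003703] [ 0.18248977  0.21040967 -0.47062144] 25.24578122422099
ring [272.6 278.3] 6273
5 [5.3 0.4 5. ]
10 [ 2.7  0.4 10. ]
15 [ 0.1  0.4 15. ]
[-0.1996 -0.4848  0.0019]
```

View pics/w3.png

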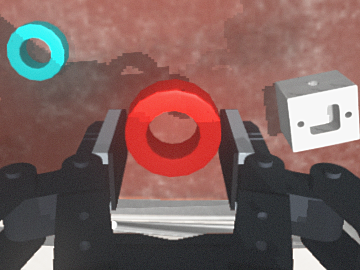

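Ring is held flat and centred. Next I'll go just beyond the middle post so the wrist camera looks down on it.

```bash
python3 -m crank '[[-0.249,-0.484,-0.025,0,0,0,0.7],[-0.249,-0.484,-0.025,0,0,0,0.7],[-0.249,-0.484,-0.025,0,0,0,0.7],[-0.249,-0.484,-0.025,0,0,0,0.7],[-0.249,-0.484,-0.025,0,0,0,0.7]]'|egrep 'eef|cont|grasp'
python3 -c "
from h import *
print(todelta([666,-238,150]))"
```

```text
eef_pos: [536.4, 23.9, 133.2]
contact_force: [0.5, -0.0, -0.8]
grasp_force: 25.3
[-0.1363 -0.2584 -0.017 ]
```

```bash
python3 -m crank '[[-0.136,-0.258,-0.017,0,0,0,0.7],[-0.136,-0.258,-0.017,0,0,0,0.7],[-0.136,-0.258,-0.017,0,0,0,0.7],[-0.136,-0.258,-0.017,0,0,0,0.7],[-0.136,-0.258,-0.017,0,0,0,0.7]]'|egrep 'eef|cont|grasp'
python3 -m crank '[[-0.02,-0.038,-0.003,0,0,0,0.7],[-0.02,-0.038,-0.003,0,0,0,0.7],[-0.02,-0.038,-0.003,0,0,0,0.7]]'|egrep 'eef|cont|grasp'
python3 - <<'E'
from h import *
f=cams.grab_frame("wrist"); im=f["image"]; cv2.imwrite("pics/w4.png",im[:,:,::-1])
s=r.sense();print(s["clock"],s["eef_pos"],f["position"])
np.savez("w4.npz",**f)
E
```

```text
eef_pos: [647.0, -199.8, 147.4]
contact_force: [0.9, 0.3, 0.0]
grasp_force: 25.3
eef_pos: [665.3, -237.0, 149.8]
contact_force: [-1.1, -0.7, -0.1]
grasp_force: 25.3
20.8 [ 664.99338841 -235.94046766  149.8809711 ] [ 592.10807096 -235.26365269  273.5949231 ]
```

View pics/w4.png

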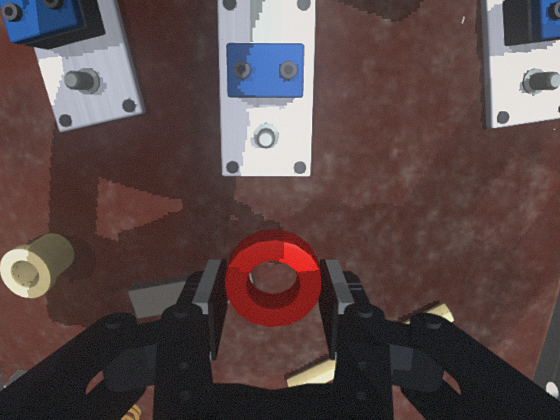

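The middle station's post is at (265,138), with plate corners at (222,176) and (311,176). The ring is between the fingers at (272,280).

Run:
```python
from h import *
f=dict(np.load("w4.npz")); im=f["image"]; g=cv2.cvtColor(im,cv2.COLOR_RGB2GRAY)
print("post", onz(f,(265.5,138.5),33).round(1), onz(f,(265.5,138.5),10).round(1))
c=cv2.HoughCircles(cv2.resize(g[110:165,235:300],None,fx=6,fy=6,interpolation=cv2.INTER_CUBIC),cv2.HOUGH_GRADIENT,1,20,param1=80,param2=20,minRadius=30,maxRadius=110)
print(None if c is None else [(q[0]/6+235,q[1]/6+110,q[2]/6) for q in c[0][:5]])
for u in (235,250,280,295):
    col=g[160:190,u].astype(int); i=np.argmin(np.diff(col)); print("edge",u,i+160.5,onz(f,(u,i+160.5),10).round(1))
for v in (115,130,150,165):
    d=np.diff(g[v,200:330].astype(int)); a=np.argmax(d[:45]); b=85+np.argmin(d[85:]); print("sides",onz(f,(a+200.5,v),10).round(1),onz(f,(b+200.5,v),10).round(1))
# ring: top-face red extents
hsv=cv2.cvtColor(im,cv2.COLOR_RGB2HSV); m=cv2.inRange(hsv,(0,150,60),(8,255,255)); cs,h=cv2.findContours(m,cv2.RETR_CCOMP,cv2.CHAIN_APPROX_NONE)
for k,q in enumerate(cs):
    if len(q)>60: print("c",h[0][k][3],cv2.boundingRect(q))
cv2.imwrite("pics/w4c.png",np.hstack([cv2.resize(im[110:180,215:320,::-1],(400,267)),cv2.resize(im[220:335,215:330,::-1],(267,267))]))
```

```text
post [ 616.9 -240.4   33. ] [ 619.2 -240.9   10. ]
[(np.float32(264.58334), np.float32(137.75), np.float32(10.400001)), (np.float32(266.08334), np.float32(140.75), np.float32(7.566667)), (np.float32(265.75), np.float32(133.41667), np.float32(14.883334)), (np.float32(268.75), np.float32(138.41667), np.float32(9.3))]
edge 235 175.5 [ 644.9 -263.6   10. ]
edge 250 175.5 [ 645.2 -252.9   10. ]
edge 280 175.5 [ 645.8 -231.4   10. ]
edge 295 175.5 [ 646.1 -220.6   10. ]
sides [ 602.2 -272.1   10. ] [ 604.  -208.8   10. ]
sides [ 612.4 -272.    10. ] [ 614.2 -208.8   10. ]
sides [ 626.3 -272.9   10. ] [ 628.1 -209.5   10. ]
sides [ 637.  -272.8   10. ] [ 638.8 -209.5   10. ]
c -1 (225, 229, 96, 98)
c 4 (246, 260, 53, 37)
```

View pics/w4c.png

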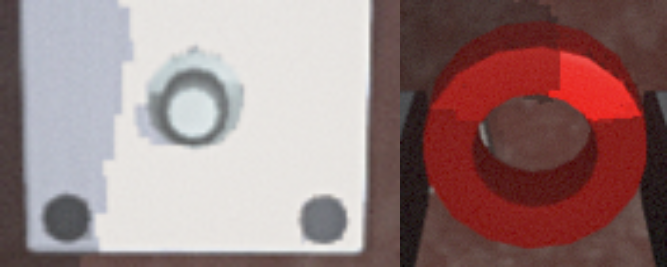

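Run:
```python
from h import *
f=dict(np.load("w4.npz"))
for z in (141.9,140.4,138.9): print(onz(f,(273,284),z)-[664.99,-235.94,149.88])
s=r.sense(); print(s["eef_pos"],s["tcp_rot"]); print(todelta([616.5,-240.8,90]))
```

```text
[-2.95335773 -1.0415788  -7.98      ]
[-2.15687405 -1.06114591 -9.48      ]
[ -1.36039037  -1.08071302 -10.98      ]
[ 664.99338841 -235.94046766  149.8809711 ] [ 3.14060288e+00 -2.15319984e-03  3.11522357e+00]
[ 0.0482 -0.0062  0.06  ]
```

```bash
python3 -m crank '[[0.02,-0.003,0.03,0,0,0,0.7],[0.04,-0.005,0.06,0,0,0,0.7],[0.047,-0.005,0.075,0,0,0,0.7],[0.047,-0.005,0.075,0,0,0,0.7],[0.047,-0.005,0.075,0,0,0,0.7]]'|egrep 'eef|cont|grasp'
python3 -m crank '[[0,0,0,0,0,0,0.7],[0,0,0,0,0,0,0.7]]'|egrep 'eef|cont|grasp'
python3 - <<'E'
from h import *
f=cams.grab_frame("wrist"); im=f["image"]; cv2.imwrite("pics/w5.png",cv2.resize(im[200:360,180:370,::-1],(570,480)))
print(todelta([618,-239.4,40]),r.sense()["tcp_rot"])
E
```

```text
eef_pos: [619.2, -239.2, 76.5]
contact_force: [0.0, -0.2, -0.4]
grasp_force: 25.3
eef_pos: [620.2, -240.1, 77.3]
contact_force: [0.1, 0.4, -0.4]
grasp_force: 25.3
[0.0021 0.0008 0.0371] [-3.14094115e+00  1.90056211e-03  3.11619699e+00]
```

View pics/w5.png

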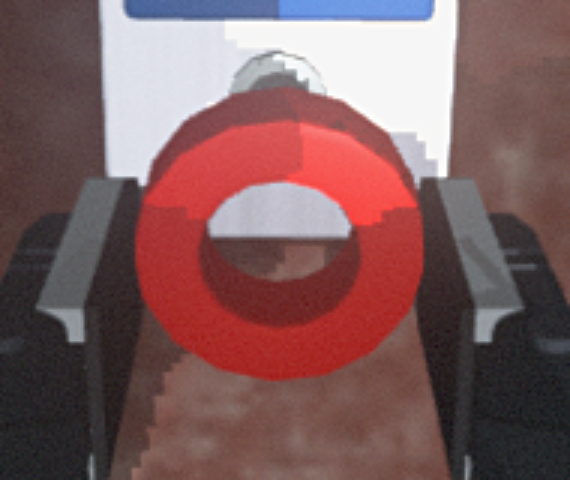

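Run:
```python
from h import *
f=cams.grab_frame("wrist"); im=f["image"]; s=r.sense(); z=s["eef_pos"][2]
print(s["eef_pos"]);g=lambda u,v,z:onz(f,(u/3+180-.3,v/3+200-.3),z).round(1)
print("collar edges",g(232,82,12),g(326,82,12),"ring top L/R",g(135,245,z-9.5),g(424,245,z-9.5),"ring top near/far",g(279,122,z-9.5),g(279,380,z-9.5),"hole",g(279,325,z-9.5))
print("plate edges at row170",g(106,150,10),g(450,150,10),"plate end",g(279,237,10))
```

```text
[ 619.76670199 -240.21724969   76.90415617]
collar edges [ 613.2 -248.6   12. ] [ 613.6 -231.9   12. ] ring top L/R [ 616.1 -259.3   67.4] [ 617.  -221.1   67.4] ring top near/far [ 599.1 -239.8   67.4] [ 637.4 -240.8   67.4] hole [ 628.6 -240.6   67.4]
plate edges at row170 [ 626.6 -272.4   10. ] [ 628.1 -209.2   10. ] plate end [ 645.1 -241.    10. ]
```

Laterally aligned; it needs about 1.6 mm toward the robot, then down.

```bash
python3 -m crank '[[0.0016,0,0.005,0,0,0,0.7],[0.0016,0,0.013,0,0,0,0.7],[0.0016,0,0.016,0,0,0,0.7],[0.0016,0,0.016,0,0,0,0.7]]'|egrep 'eef|cont'
python3 -m crank '[[0,0,0.004,0,0,0,0.7],[0,0,0.008,0,0,0,0.7],[0,0,0.012,0,0,0,0.7],[0,0,0.012,0,0,0,0.7]]'|egrep 'eef|cont'
```

```text
eef_pos: [616.7, -240.0, 58.9]
contact_force: [-0.8, -0.6, -0.7]
eef_pos: [616.9, -240.0, 47.3]
contact_force: [-1.1, 0.3, -1.5]
```

```bash
python3 -m crank '[[-0.0013,0,0,0,0,0,0.7],[-0.0013,0,0.004,0,0,0,0.7],[-0.0013,0,0.008,0,0,0,0.7],[-0.0013,0,0.009,0,0,0,0.7],[-0.0013,0,0.009,0,0,0,0.7]]'|egrep 'eef|cont'
python3 -m crank '[[0,0,0.001,0,0,0,0.7],[0,0,0.002,0,0,0,0.7],[0,0,0.002,0,0,0,0.7]]'|egrep 'eef|cont'
```

```text
eef_pos: [618.4, -240.1, 38.6]
contact_force: [0.4, -0.1, 0.6]
eef_pos: [618.6, -240.2, 36.9]
contact_force: [-0.6, 0.5, -0.2]
```

```bash
python3 -m crank '[[0,0,0.001,0,0,0,0.7],[0,0,0.001,0,0,0,0.7]]'|egrep 'eef|cont'
python3 -m crank '[[0,0,0.001,0,0,0,0.7],[0,0,0.001,0,0,0,0.7]]'|egrep 'eef|cont'
python3 -m crank '[[0,0,0.001,0,0,0,0.7],[0,0,0.001,0,0,0,0.7]]'|egrep 'eef|cont'
```

```text
eef_pos: [618.6, -240.2, 35.9]
contact_force: [-0.7, -0.2, -0.9]
eef_pos: [618.6, -240.1, 34.9]
contact_force: [0.3, 0.5, 0.2]
eef_pos: [618.6, -240.2, 33.9]
contact_force: [0.1, 0.0, -0.0]
```

```bash
python3 -m crank '[[0,0,0.001,0,0,0,0.7],[0,0,0.001,0,0,0,0.7]]'|egrep 'eef|cont'
python3 -m crank '[[0,0,0.0005,0,0,0,0.7],[0,0,0.0005,0,0,0,0.7]]'|egrep 'eef|cont'
```

```text
eef_pos: [618.7, -240.2, 33.7]
contact_force: [-2.5, 0.3, 7.1]
eef_pos: [618.7, -240.2, 33.7]
contact_force: [-4.8, 2.1, 11.9]
```

Contact is exactly 10 mm above the table grasp height, so the ring is flat on the plate. Releasing.

```bash
python3 -m crank '[[0,0,-0.001,0,0,0,0.5],[0,0,-0.001,0,0,0,0.4],[0,0,-0.001,0,0,0,0.3],[0,0,-0.001,0,0,0,0.3],[0,0,-0.001,0,0,0,0.3]]'
python3 -m crank '[[0,0,-0.02,0,0,0,0.3],[0,0,-0.05,0,0,0,0.3],[0,0,-0.09,0,0,0,0.3],[0,0,-0.12,0,0,0,0.3],[0,0,-0.12,0,0,0,0.3]]'|egrep 'eef|cont'
python3 -m crank '[[-0.04,0,0,0,0,0,0.3],[-0.06,0,0,0,0,0,0.3],[-0.06,0,0,0,0,0,0.3],[-0.06,0,0,0,0,0,0.3]]'|egrep 'clock|eef|cont'
python3 - <<'E'
from h import *
f=cams.grab_frame("wrist"); im=f["image"]; cv2.imwrite("pics/w6.png",im[:,:,::-1])
for c,a in blobs(im,(0,150,60),(8,255,255),300): print("ring",c,a,onz(f,c,24).round(1),onz(f,c,17).round(1))
E
```

```text
clock: 24.7
eef_pos: [618.6, -240.2, 33.3]
tcp_rot: [3.142, -0.0, 3.116]
contact_force: [0.4, 0.5, -0.3]
opening: 0.7
grasp_force: 0.0
eef_pos: [621.3, -241.2, 158.4]
contact_force: [0.8, -0.1, 0.5]
clock: 25.6
eef_pos: [677.8, -241.4, 152.1]
contact_force: [-0.5, -0.5, -0.4]
ring [273.1 119.1] 1650 [ 617.8 -239.8   24. ] [ 618.2 -239.8   17. ]
```

View pics/w6.png

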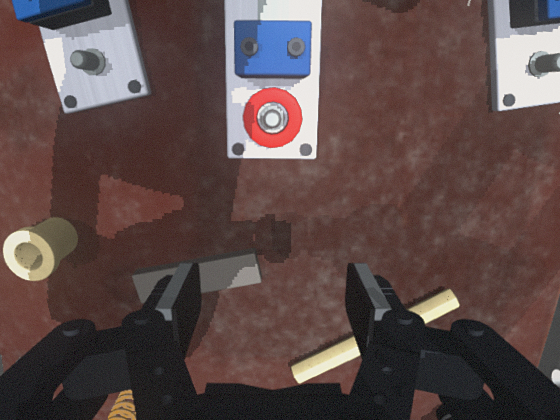

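The ring is around the middle post at (272,118), with the collar showing inside it and the bystanders in place.

```bash
python3 -c "
from rig import sign_off
print(sign_off())"
```

```text
the job is handed in; nothing more can be done
None
```

The job is handed in: I pressed all three springs to their stops from left to right (about 16 N at most), the middle one was tired (about 4.5 N at its stop against about 9 N for the other two), and the red ring is released and flat on that station's base plate, with no bystander touched.

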